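# Press a row of cover studs home along a microscope stage

## Robot

A 7-joint arm with a two-finger parallel gripper is mounted at the origin on the work surface. World frame = base frame: x ahead of the robot, y to its left, z up, the work surface at z = 0. Lengths are in m, angles in degrees, forces in N, time in s.
With the tool pointing down it reaches from about 0.4 to 0.875 m from the base axis. Payload 19.3 kg.
Tool frame: the origin (TCP) lies at the very end of the fingers, on their centre line; the grasp point (between the pads) lies 19 mm behind it; z points along the fingers, y is the line along which they close (so a half turn about z gives the same grasp; the last joint's range is limited). The gripper opens to 85 mm and grips with 20 to 120 N. Pads are 22 mm wide; open, the fingers measure 114 mm over their backs; the gripper's body (76 mm by 85 mm) begins 54 mm behind the grasp point. The pads swing forward as they close: fully open they stand 13 mm farther back than shut.
Start: joints at [-76.616, 29.874, -2.08, 91.645, 1.215, 58.505, -6.463], TCP at [0.187, 0.596, 0.231] pointing down, gripper open.
Joint ranges: [-166.77, 166.77], [-17.47, 122.26], [-85.68, 81.53], [9.62, 139.38], [-72.42, 252.41], [9.2, 110.78], [-144.41, 144.41]. Speed limits (degrees/s): [108.29, 108.29, 136.94, 136.94, 172.46, 172.46, 172.46].

## Interface

Orientations are given as a 3x3 rotation matrix whose columns are the frame's x, y, z axes.
In Python, from plant import telemetry, vision, env gives the robot as it stands.
- The arm moves only by the tool jog_arm, never from a script. Its argument "deltas" is one flat list of numbers, 6 for each row, row after row: the shift along the tool's x, y, z in units of 150 mm (1.0 is 150 mm), then the turn, a rotation vector about the tool's x, y, z in units of pi rad (1.0 is pi rad). In form: [tx, ty, tz, rx, ry, rz, tx, ty, tz, rx, ry, rz, ...]. A call has 1 to 12 rows; each row shifts and turns the commanded pose from where the row before left it, along the tool's axes as they then stand; what a row does not reach is not made up. A row lasts 1/8 s, in which the tool goes at most 62.5 mm and 10.7 degrees, less where a joint would pass 70% of its speed; a pose out of reach is approached as far as the arm can. A call with a number of a shift or a turn outside -1 to 1 is refused whole. A call with a gripper value outside its range is refused whole. "grip" is the closure, from 0 (fully open) to 1 (shut), set as the call begins (left out, the last holds). The fingers move at their own pace and stop on an object; "newtons" is the grip in N (left out, the last holds). Time passes only in rows, so rows that do not move let the fingers close. It gives the time, the measured TCP pose, the force, the opening and the grip force at its end, in the units of the state.
- telemetry.read_state(): the state, without advancing time (a new reading comes with each control period).
- vision.get_image(name): name is "scene" or "top" or "wrist"; returns (picture, depth): 420x560x3 uint8, red, green, blue; 420x560 float32, m along the optical axis (not along the pixel's ray), 0 where there is no reading.
- vision.camera_info(name): a dict with "camera_matrix" (3x3 intrinsics, pixels), "xyz" and "orientation" of the camera in the world; the wrist camera has in their place "tool_from_camera" (4x4, takes a point from camera to tool coordinates, whose origin is the TCP and whose axes are the flange's). Camera axes: x right, y up, looking along -z (the intrinsics and any distortion apply to the point x, -y, -z); pixel columns grow to the right and rows downward; lengths in m; the calibration is good to about 2 mm. A picture is of the moment at which its call begins: read the wrist's pose just before it. camera_info takes no time and is no camera call.
- env.finish_job(): hands the job in; it is judged then, once.
The state is a dict: "time_s": time; "joints": joint angles; "qd": joint speeds; "tau": joint torques, N m; "tcp_pos": TCP position; "tcp_rot": TCP orientation; "force": force on the tool from outside, world axes, zero at the start; "wrist_torque": the same for the moment, N m; "width": opening from 0.0 (shut) to 1.0 (fully open); "gripper_force": force on a finger pad.
Only numpy, scipy, OpenCV 4.12 (cv2) and the standard library are available. Lean on these libraries where they do the work, as an engineer would, in place of code of your own. Each camera call takes 0.05 s, during which the arm holds its last target. There are 200 camera calls.

## Task

The black curved cover on the microscope's round stage base is held by a row of five domed push studs that still stand proud. Run a fingertip lightly along the row from the square block to the round dowel, pressing each stud fully home in turn, without skipping any, and then come clear. Do not press hard, do not pull the studs up, and leave the objective, the jar and the tray where they stand.

Things in the scene. Friction and masses are not known exactly. Their poses are not given: they have to be found in the camera images.
- stage: Fixed white disc, 410 mm across, top 50 mm up. A black arc-shaped cover, 62 mm wide, lies along its robot-side rim, upper face 53 mm above the table. Origin: at table level under the row's middle stud; +x points to the disc's centre, 170 mm away; z up. On the disc, x=160 to 270 mm, is a fixed specimen table (110 x 150 mm), at most 63 mm above the table with its glass slide and specimen.
- block: Square aluminium locating block, 24 x 24 mm and 16 mm tall, fixed on the black cover at one end of the row of studs (at either end, 48 mm of arc beyond the last stud). It marks the end where the work starts. Origin: centre of its underside, on the cover (53 mm above the table).
- dowel: Round aluminium dowel, 18 mm across and 16 mm tall, fixed on the cover at the other end of the row, where the work finishes. Origin: centre of its underside.
- objective: Bystander: loose steel microscope objective, a round body 29 mm across and 48 mm tall, standing on the white disc on the inner side of the arc. Origin: centre of its underside.
- jar: Bystander: loose lidded specimen jar, 54 mm across, 70 mm tall, standing on the table beside the disc. Origin: centre of its underside.
- tray: Bystander: loose open white plastic tray, 80 x 110 mm, 22 mm tall, on the table beside the disc. Origin: centre of its underside.
- stud1 (a joint): Travel of stud 1 in m: 0 to 0.0015 at the start (dome top 7.5 to 6 mm above the cover), grows as it is pressed, 0.007 at its rigid stop (top 0.5 mm above the cover: fully home); negative if pulled up. Slides stiffly (about 2.5 N, rising steeply only at the stop), has no spring and stays where it is left.
- stud1_top (a point): Top centre of stud 1, moving with it: steel, shallow-domed round head 36 mm across, sides sloping 15 to 35 degrees, so a fingertip sliding just above the cover rides onto it and presses it down. Studs 1 to 5 run from the stage's +y to its -y end, 48 mm apart along an arc of 170 mm radius about the disc's centre; either 1 or 5 is beside the square block.
- stud2 (a joint): Travel of stud 2 in m: 0 to 0.0015 at the start (dome top 7.5 to 6 mm above the cover), grows as it is pressed, 0.007 at its rigid stop (top 0.5 mm above the cover: fully home); negative if pulled up. Slides stiffly (about 2.5 N, rising steeply only at the stop), has no spring and stays where it is left.
- stud2_top (a point): Top centre of stud 2, moving with it: steel, shallow-domed round head 36 mm across, sides sloping 15 to 35 degrees, so a fingertip sliding just above the cover rides onto it and presses it down. Studs 1 to 5 run from the stage's +y to its -y end, 48 mm apart along an arc of 170 mm radius about the disc's centre; either 1 or 5 is beside the square block.
- stud3 (a joint): Travel of stud 3 in m: 0 to 0.0015 at the start (dome top 7.5 to 6 mm above the cover), grows as it is pressed, 0.007 at its rigid stop (top 0.5 mm above the cover: fully home); negative if pulled up. Slides stiffly (about 2.5 N, rising steeply only at the stop), has no spring and stays where it is left.
- stud3_top (a point): Top centre of stud 3, moving with it: steel, shallow-domed round head 36 mm across, sides sloping 15 to 35 degrees, so a fingertip sliding just above the cover rides onto it and presses it down. Studs 1 to 5 run from the stage's +y to its -y end, 48 mm apart along an arc of 170 mm radius about the disc's centre; either 1 or 5 is beside the square block.
- stud4 (a joint): Travel of stud 4 in m: 0 to 0.0015 at the start (dome top 7.5 to 6 mm above the cover), grows as it is pressed, 0.007 at its rigid stop (top 0.5 mm above the cover: fully home); negative if pulled up. Slides stiffly (about 2.5 N, rising steeply only at the stop), has no spring and stays where it is left.
- stud4_top (a point): Top centre of stud 4, moving with it: steel, shallow-domed round head 36 mm across, sides sloping 15 to 35 degrees, so a fingertip sliding just above the cover rides onto it and presses it down. Studs 1 to 5 run from the stage's +y to its -y end, 48 mm apart along an arc of 170 mm radius about the disc's centre; either 1 or 5 is beside the square block.
- stud5 (a joint): Travel of stud 5 in m: 0 to 0.0015 at the start (dome top 7.5 to 6 mm above the cover), grows as it is pressed, 0.007 at its rigid stop (top 0.5 mm above the cover: fully home); negative if pulled up. Slides stiffly (about 2.5 N, rising steeply only at the stop), has no spring and stays where it is left.
- stud5_top (a point): Top centre of stud 5, moving with it: steel, shallow-domed round head 36 mm across, sides sloping 15 to 35 degrees, so a fingertip sliding just above the cover rides onto it and presses it down. Studs 1 to 5 run from the stage's +y to its -y end, 48 mm apart along an arc of 170 mm radius about the disc's centre; either 1 or 5 is beside the square block.

How it is judged (in metres and radians):
On the way, in this order (a step that is already met when the one before it is completed fails the run):
1. the first (beside the square block) stud is pressed home (((y of block in the frame of stage above 0 m and value of joint stud1 above 0.0045 m) or (not (y of block in the frame of stage above 0 m) and value of joint stud5 above 0.0045 m))), for 0.05 s.
2. the second stud is pressed home (((y of block in the frame of stage above 0 m and value of joint stud2 above 0.0045 m) or (not (y of block in the frame of stage above 0 m) and value of joint stud4 above 0.0045 m))), for 0.05 s.
3. the third (middle) stud is pressed home (((y of block in the frame of stage above 0 m and value of joint stud3 above 0.0045 m) or (not (y of block in the frame of stage above 0 m) and value of joint stud3 above 0.0045 m))), for 0.05 s.
4. the fourth stud is pressed home (((y of block in the frame of stage above 0 m and value of joint stud4 above 0.0045 m) or (not (y of block in the frame of stage above 0 m) and value of joint stud2 above 0.0045 m))), for 0.05 s.
5. the fifth (beside the round dowel) stud is pressed home (((y of block in the frame of stage above 0 m and value of joint stud5 above 0.0045 m) or (not (y of block in the frame of stage above 0 m) and value of joint stud1 above 0.0045 m))), for 0.05 s.
At the end, for the whole second after the job is handed in: All five studs are home, each pressed at least 4.5 mm (of 7 mm; its top then at most 3 mm above the cover), the objective, jar and tray within 20 mm of where they stood (value of joint each of stud1, stud2, stud3, stud4, stud5 above 0.0045 m and distance of each of objective, jar, tray from where it was at the start of the episode below 0.02 m); the robot touches nothing.
It fails at once if a stud is pulled up by more than 3 mm (value of joint any of stud1, stud2, stud3, stud4, stud5 below -0.003 m).
It fails at once if the fingers press on the stage, its cover or studs with more than 60 N (contact force between the fingers and stage above 60 N).
It fails at once if the objective, jar or tray is moved by more than 20 mm, or tipped by more than 0.4 rad (distance of any of objective, jar, tray from where it was at the start of the episode above 0.02 m or angle between any of objective, jar, tray's own z axis and vertical above 0.4 rad).
It also fails if it takes over 45 s, if anything falls off the work surface, if the arm or the gripper's body presses on something with over 40 N, if the wrist force passes 120 N, or if a joint passes its speed limit or range.

## Working session

There is one attempt and no reset: what is moved stays moved. The work goes in short steps, Python scripts to look and compute and a tool call to move; the robot and the scene stay as the last step left them, time stands still between calls to the robot, and variables do not carry over. Pictures are saved under pics/ and viewed, at most 10 in all, crops included, and the job is handed in when it is done.

Besides the shell and the picture viewer there is one more tool, called after ">>>" as name(argument=value, ...) on one line, values as JSON. jog_arm: Moves the arm, as the interface text tells. Shifts and turns lie within -1 to 1; 1 stands for 150 mm of shift or pi rad of turn. Its arguments: {"type":"object","properties":{"deltas":{"type":"array","items":{"type":"number","minimum":-1,"maximum":1}},"grip":{"type":"number"},"newtons":{"type":"number"}},"required":["deltas"]}

```bash
mkdir -p pics
python3 - <<'E'
from plant import telemetry, vision, env
import cv2, numpy as np
s=telemetry.read_state(); print(s)
for n in("top","scene"):
    im,d=vision.get_image(n); np.savez(n+".npz",im=im,d=d)
    cv2.imwrite(f"pics/{n}.png",im[:,:,::-1]); print(n,vision.camera_info(n))
print(vision.camera_info("wrist"))
E
```

```text
{'time_s': 0.0, 'joints': array([-76.61852551,  29.90995175,  -2.08020929,  91.67198161,
         1.21669833,  58.50441259,  -6.46236318]), 'qd': array([-0.00688498,  0.00719036,  0.01199894, -0.01829882,  0.03667976,
        0.05807025, -0.13596919]), 'tau': array([ 4.62983262e-04, -9.27119994e+01,  1.98022664e+00, -3.69923401e+01,
        1.78774749e-02,  8.32038786e-03, -2.73462354e-05]), 'tcp_pos': array([0.18689717, 0.59606359, 0.23072857]), 'tcp_rot': array([[-9.54221456e-01,  2.99100926e-01, -2.19388698e-04],
       [ 2.99100983e-01,  9.54220830e-01, -1.09984538e-03],
       [-1.19619505e-04, -1.11511543e-03, -9.99999371e-01]]), 'force': array([ 0.10113597, -0.16478812, -0.28160086]), 'wrist_torque': array([-0.05274779,  0.02589332,  0.00810376]), 'gripper_force': 0.0, 'width': 1.002726022501315}
top {'camera_matrix': array([[460.04788356,   0.        , 282.4762781 ],
       [  0.        , 460.04788356, 207.77591941],
       [  0.        ,   0.        ,   1.        ]]), 'xyz': array([0.39722062, 0.02254939, 0.99120675]), 'orientation': array([[ 0.02258122,  0.98558174, -0.1676
[... 331 characters left out ...]
 ]), 'orientation': array([[ 0.02448791, -0.82984367,  0.55745836],
       [ 0.99955716,  0.01089421, -0.027691  ],
       [ 0.01690614,  0.55788959,  0.82974297]])}
{'camera_matrix': array([[317.68288627,   0.        , 274.40904026],
       [  0.        , 317.68288627, 205.91603631],
       [  0.        ,   0.        ,   1.        ]]), 'tool_from_camera': array([[-2.58985776e-04,  9.45464461e-01,  3.25725169e-01,
         8.40886075e-02],
       [ 9.99999167e-01,  6.56771668e-04, -1.11127031e-03,
         1.02663119e-03],
       [-1.26459365e-03,  3.25724610e-01, -9.45463843e-01,
        -1.42021503e-01],
       [ 0.00000000e+00,  0.00000000e+00,  0.00000000e+00,
         1.00000000e+00]])}
```

View pics/top.png

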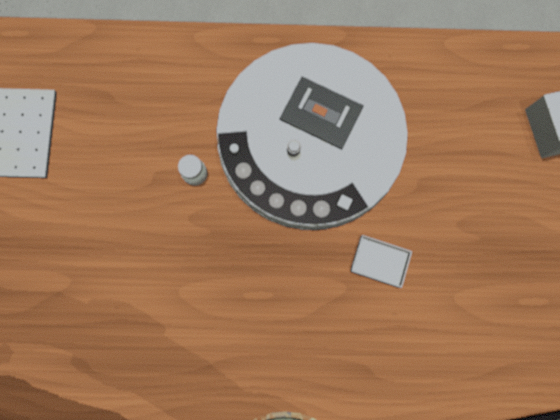

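View pics/scene.png

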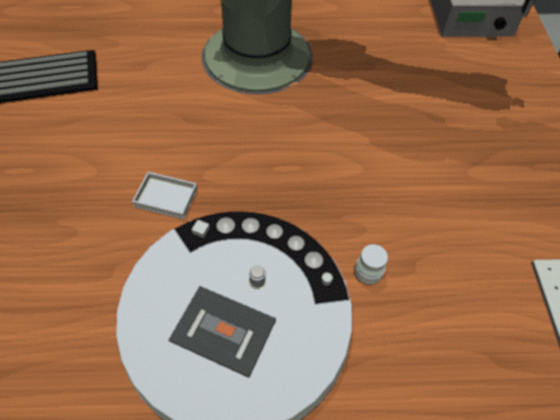

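The top view shows the square block at about (345,202) on the robot's right. The studs run (321,208), (299,208), (277,200), (258,188), (243,170), ending at the dowel at (234,148). The objective is at (293,149), the jar at (193,170) and the tray at (381,261). The scene view agrees: block (200,228), dowel (327,279).

```bash
cat > h.py <<'E'
import numpy as np, cv2
def ray(ci,uv,z):
    K=ci["camera_matrix"];R=ci["orientation"];p=ci["xyz"]
    uv=np.atleast_2d(uv).astype(float)
    d=np.c_[(uv[:,0]-K[0,2])/K[0,0],-(uv[:,1]-K[1,2])/K[1,1],-np.ones(len(uv))]@R.T
    return p+d*((z-p[2])/d[:,2])[:,None]
def blobs(im,seeds,rad,thr=105):
    g=cv2.cvtColor(im,cv2.COLOR_RGB2GRAY); out=[]
    for u,v in seeds:
        m=np.zeros_like(g); cv2.circle(m,(u,v),rad,255,-1)
        n,l,st,c=cv2.connectedComponentsWithStats(((g>thr)&(m>0)).astype(np.uint8))
        k=1+np.argmax(st[1:,4]); out.append([*c[k],st[k,4]])
    return np.array(out)
def fit(P):  # P: 5 stud points in order block->dowel ; centre, start angle, sign
    from scipy.optimize import least_squares
    def mod(q,k): 
        a=q[2]+q[3]*48/170*k; return np.c_[q[0]+.17*np.cos(a),q[1]+.17*np.sin(a)]
    best=None
    for s in(1,-1):
        m=P[2,:2]
        f=lambda q:(mod([*q,s],np.arange(5)-2)-P[:,:2]).ravel()
        r=least_squares(f,[m[0]+.17,m[1],np.pi])
        if best is None or r.cost<best[0]: best=(r.cost,[*r.x,s],r.fun.reshape(-1,2))
    return best[1],best[2],mod
E
python3 - <<'E'
from h import *
from plant import vision
S={"top":([(321,208),(299,208),(277,200),(258,188),(243,170)],[(345,202),(234,148)],[(293,147)],[(191,163)]),
"scene":([(225,226),(250,226),(274,231),(296,243),(313,260)],[(200,228),(327,279)],[(257,271)],[(374,255)])}
for n in S:
    im=np.load(n+".npz")["im"];ci=vision.camera_info(n)
    b=blobs(im,S[n][0],12);P=ray(ci,b[:,:2],.057)
    print(n,b.round(1).tolist());print(P.round(4)[:,:2].tolist())
    q,r,mod=fit(P);print("fit",np.round(q,4),(r*1e3).round(1).tolist())
    print(np.round(mod(q,np.arange(-3,4)),4).tolist())
    print("ends",ray(ci,blobs(im,S[n][1],9)[:,:2],.066).round(3)[:,:2].tolist())
    print("obj",ray(ci,S[n][2],.098).round(3),"jar",ray(ci,S[n][3],.07).round(3))
E
```

```text
top [[321.0, 208.6, 230.0], [297.9, 207.5, 210.0], [276.0, 200.2, 185.0], [257.2, 187.3, 176.0], [242.9, 170.2, 205.0]]
[[0.5564, -0.0631], [0.5575, -0.0154], [0.5716, 0.03], [0.5978, 0.0697], [0.6337, 0.1007]]
fit [ 0.7251 -0.0426  2.7001 -1.    ] [[0.0, -0.4], [-0.2, -0.2], [-0.2, 0.0], [-0.1, 0.3], [0.4, 0.3]]
[[0.5689, -0.1097], [0.5564, -0.0635], [0.5573, -0.0157], [0.5714, 0.03], [0.5978, 0.07], [0.6342, 0.101], [0.6778, 0.1207]]
ends [[0.57, -0.11], [0.679, 0.121]]
obj [[ 0.674 -0.002  0.098]] jar [[0.643 0.207 0.07 ]]
scene [[225.2, 225.1, 211.0], [250.1, 225.2, 192.0], [274.1, 231.1, 169.0], [295.7, 242.6, 180.0], [313.5, 259.6, 229.0]]
[[0.5625, -0.0617], [0.5634, -0.0142], [0.5772, 0.0314], [0.6032, 0.0711], [0.6395, 0.1021]]
fit [ 0.731  -0.0409  2.7024 -1.    ] [[-0.1, -0.5], [-0.3, -0.2], [-0.1, -0.0], [0.2, 0.3], [0.2, 0.4]]
[[0.575, -0.1083], [0.5624, -0.0622], [0.5631, -0.0143], [0.5772, 0.0314], [0.6034, 0.0714], [0.6397, 0.1025], [0.6833, 0.1223]]
ends [[0.571, -0.108], [0.68, 0.123]]
obj [[ 0.682 -0.001  0.098]] jar [[0.639 0.212 0.07 ]]
```

>>> jog_arm(deltas=[-0.29,-0.27,0.03,0,0,0,-0.29,-0.27,0.03,0,0,0,-0.29,-0.27,0.03,0,0,0,-0.29,-0.27,0.03,0,0,0,-0.29,-0.27,0.03,0,0,0,-0.29,-0.27,0.03,0,0,0,-0.29,-0.27,0.03,0,0,0,-0.29,-0.27,0.03,0,0,0,-0.29,-0.27,0.03,0,0,0,-0.29,-0.27,0.03,0,0,0,-0.29,-0.27,0.03,0,0,0,0,0,0,0,0,0], grip=1, newtons=20)

```text
time_s: 1.6
tcp_pos: [0.5113, 0.0237, 0.1813]
tcp_rot: [[-0.952, 0.305, -0.0], [0.305, 0.952, -0.002], [-0.0, -0.002, -1.0]]
force: [-1.4, 0.4, -1.1]
width: 0.003
gripper_force: 0.0
```

Run:
```python
from h import *
from plant import vision,telemetry
s=telemetry.read_state(); im,d=vision.get_image("wrist"); c=vision.camera_info("wrist")
T=np.eye(4);T[:3,:3]=s["tcp_rot"];T[:3,3]=s["tcp_pos"];W=T@c["tool_from_camera"]
np.savez("w.npz",im=im,d=d,W=W,K=c["camera_matrix"])
cv2.imwrite("pics/w.png",im[:,:,::-1]); print(s["tcp_pos"],s["qd"].round(2),W.round(3))
ci=dict(camera_matrix=c["camera_matrix"],orientation=W[:3,:3],xyz=W[:3,3])
# predicted pixels of fitted studs
P=np.array([[.5595,-.063,.057],[.5602,-.015,.057],[.5743,.0307,.057],[.6006,.0707,.057],[.637,.1018,.057]])
q=(P-W[:3,3])@W[:3,:3];K=c["camera_matrix"]
print(np.c_[K[0,0]*q[:,0]/-q[:,2]+K[0,2],-K[1,1]*q[:,1]/-q[:,2]+K[1,2]].round(0).tolist())
```

```text
[0.51131667 0.02371537 0.1812596 ] [-4.14 -1.38 -3.03  1.96 -0.3   0.09 -3.46] [[ 0.305 -0.9   -0.31   0.432]
 [ 0.952  0.289  0.1    0.051]
 [-0.    -0.326  0.945  0.323]
 [ 0.     0.     0.     1.   ]]
[[202.0, 270.0], [250.0, 257.0], [301.0, 256.0], [349.0, 269.0], [389.0, 291.0]]
```

View pics/w.png

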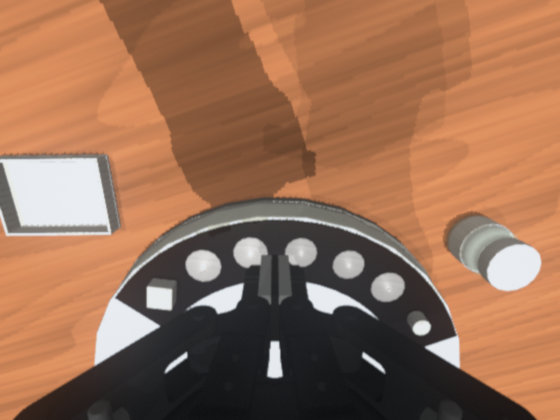

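The wrist view shows the row at about (204,265), (249,253, partly hidden by the finger), (301,252), (348,264) and (388,287). The block is at (161,294) and the dowel at (420,324). Next I fit the row from this closer view.

Run:
```python
from h import *
f=np.load("w.npz");W=f["W"];ci=dict(camera_matrix=f["K"],orientation=W[:3,:3],xyz=W[:3,3])
b=blobs(f["im"],[(204,265),(249,253),(301,252),(348,264),(388,287)],21,90)
print(b.round(1).tolist());P=ray(ci,b[:,:2],.056);print(P[:,:2].round(4).tolist())
q,r,mod=fit(P);print(np.round(q,4),(r*1e3).round(1).tolist());print(mod(q,np.arange(-3,4)).round(4).tolist())
d=f["d"]
for u,v,_ in b:
    z=d[int(v),int(u)]; print("depth z",(ray(ci,[[u,v]],0)-W[:3,3])[0][2]*z/ (-( (ray(ci,[[u,v]],0)-W[:3,3])@W[:3,:3])[0,2])+W[2,3])
```

```text
[[202.8, 265.3, 944.0], [249.6, 251.9, 849.0], [300.6, 251.9, 758.0], [348.2, 264.2, 742.0], [387.4, 286.7, 807.0]]
[[0.5554, -0.0607], [0.5555, -0.0137], [0.5702, 0.0318], [0.5964, 0.0712], [0.6324, 0.1018]]
[ 0.7236 -0.0412  2.698  -1.    ] [[-0.6, -1.0], [0.2, -0.2], [-0.2, -0.0], [-0.0, 0.5], [0.5, 0.8]]
[[0.5672, -0.1079], [0.5548, -0.0617], [0.5558, -0.0139], [0.57, 0.0318], [0.5964, 0.0717], [0.6329, 0.1026], [0.6766, 0.1222]]
depth z 0.0579507693585935
depth z 0.05977043800427778
depth z 0.0584357904720354
depth z 0.05964623834748073
depth z 0.059198698307634634
```

>>> jog_arm(deltas=[-0.153,-0.151,0.2,0,0,0,-0.153,-0.151,0.2,0,0,0,-0.153,-0.151,0.2,0,0,0,0,0,0,0,0,0,0,0,0,0,0,0,0,0,0,0,0,0])

```text
time_s: 2.4
tcp_pos: [0.5558, -0.0559, 0.0927]
tcp_rot: [[-0.955, 0.297, 0.001], [0.297, 0.955, 0.001], [-0.001, 0.001, -1.0]]
force: [0.1, 0.7, -0.2]
width: -0.0
gripper_force: 0.0
```

>>> jog_arm(deltas=[-0.012,-0.038,0.1,0,0,0,0,0,0.09,0,0,0,0,0,0,0,0,0,0,0,0,0,0,0])

```text
time_s: 2.9
tcp_pos: [0.5556, -0.0633, 0.0632]
tcp_rot: [[-0.954, 0.299, -0.0], [0.299, 0.954, -0.0], [0.0, -0.0, -1.0]]
force: [0.4, 0.1, 0.3]
width: -0.002
gripper_force: 0.0
```

>>> jog_arm(deltas=[0,0,0.014,0,0,0,0,0,0.014,0,0,0,0,0,0.014,0,0,0,0,0,0.013,0,0,0,0,0,0,0,0,0,0,0,0,0,0,0])

```text
time_s: 3.65
tcp_pos: [0.5555, -0.0633, 0.055]
tcp_rot: [[-0.954, 0.299, -0.0], [0.299, 0.954, -0.0], [0.0, -0.0, -1.0]]
force: [0.6, -0.5, 1.1]
width: -0.001
gripper_force: 0.2
```

>>> jog_arm(deltas=[0,0,0.004,0,0,0,0.013,0.039,0,0,0,0,0.013,0.039,0,0,0,0,0.013,0.039,0,0,0,0,0.011,0.039,0,0,0,0,0.011,0.039,0,0,0,0,0.009,0.039,0,0,0,0,0.009,0.039,0,0,0,0,0.009,0.039,0,0,0,0,0,0,0,0,0,0,0,0,0,0,0,0])

```text
time_s: 5.03
tcp_pos: [0.5571, -0.0144, 0.0545]
tcp_rot: [[-0.954, 0.299, 0.0], [0.299, 0.954, 0.0], [-0.0, 0.0, -1.0]]
force: [-0.6, 1.5, 1.6]
width: 0.002
gripper_force: 1.1
```

```bash
cat > chk.py <<'E'
from h import *
from plant import vision,telemetry
s=telemetry.read_state(); im,d=vision.get_image("wrist"); c=vision.camera_info("wrist")
T=np.eye(4);T[:3,:3]=s["tcp_rot"];T[:3,3]=s["tcp_pos"];W=T@c["tool_from_camera"];K=c["camera_matrix"]
cv2.imwrite("pics/c%d.png"%(s["time_s"]*100),im[:,:,::-1])
v,u=np.mgrid[:420,:560];X=np.stack([(u-K[0,2])/K[0,0]*d,-(v-K[1,2])/K[1,1]*d,-d],-1)@W[:3,:3].T+W[:3,3]
for k,p in enumerate([(.556,-.062),(.557,-.0145),(.571,.031),(.5975,.071),(.634,.102)]):
    r=np.hypot(X[...,0]-p[0],X[...,1]-p[1]); m=(r<.006)&(X[...,2]<.07)&(d>0); 
    C=np.array([.7245,-.0415]);R=np.hypot(X[...,0]-C[0],X[...,1]-C[1])
    m2=(r<.03)&(r>.021)&(X[...,2]<.07)&(d>0)&(R>.145)&(R<.196)
    print(k+1,m.sum(),"top",(np.median(X[...,2][m])*1e3).round(1) if m.any() else None,"cover",(np.median(X[...,2][m2])*1e3).round(1))
E
python3 chk.py; ls -t pics | head -1
```

```text
1 365 top 53.3 cover 52.5
2 0 top None cover 52.5
3 412 top 58.1 cover 52.6
4 387 top 58.1 cover 52.7
5 334 top 59.1 cover 52.7
c502.png
```

>>> jog_arm(deltas=[0.007,0.053,0,0,0,0,0.004,0.053,0,0,0,0,0.001,0.053,0,0,0,0,0,0.053,0,0,0,0,-0.004,0.053,0,0,0,0,-0.007,0.053,0,0,0,0,-0.008,0.051,0,0,0,0,-0.011,0.051,0,0,0,0,-0.014,0.051,0,0,0,0,-0.016,0.051,0,0,0,0,-0.018,0.051,0,0,0,0,-0.022,0.051,0,0,0,0])

```text
time_s: 6.58
tcp_pos: [0.5981, 0.0711, 0.0545]
tcp_rot: [[-0.954, 0.299, 0.0], [0.299, 0.954, 0.0], [-0.0, 0.0, -1.0]]
force: [-1.3, 0.1, 1.6]
width: -0.004
gripper_force: 0.8
```

>>> jog_arm(deltas=[-0.018,0.0385,0,0,0,0,-0.02,0.0385,0,0,0,0,-0.022,0.0385,0,0,0,0,-0.024,0.0385,0,0,0,0,-0.026,0.0385,0,0,0,0,-0.028,0.0385,0,0,0,0,-0.029,0.0385,0,0,0,0,0,0,0,0,0,0,0,0,-0.1,0,0,0,0,0,-0.3,0,0,0,0,0,-0.3,0,0,0,0,0,0,0,0,0])

```text
time_s: 8.07
tcp_pos: [0.6354, 0.1018, 0.1639]
tcp_rot: [[-0.954, 0.3, 0.006], [0.3, 0.954, 0.001], [-0.005, 0.003, -1.0]]
force: [-0.3, -0.3, -0.6]
width: 0.0
gripper_force: 0.0
```

```bash
python3 chk.py; ls -t pics | head -1
```

```text
1 171 top 53.0 cover 52.2
2 172 top 53.2 cover 52.3
3 177 top 53.3 cover 52.3
4 169 top 53.3 cover 52.4
5 153 top 53.5 cover 52.5
c807.png
```

>>> jog_arm(deltas=[0,0,0,0,0,0,0,0,0,0,0,0])

```text
time_s: 8.38
tcp_pos: [0.6331, 0.1016, 0.1586]
tcp_rot: [[-0.954, 0.299, -0.002], [0.299, 0.954, -0.0], [0.001, -0.001, -1.0]]
force: [-0.8, -0.3, 0.3]
width: -0.0
gripper_force: 0.0
```

```bash
python3 -c "
from plant import env; print(env.finish_job())"
```

```text
the job is handed in; nothing more can be done
None
```

I pressed all five studs in turn from the block to the dowel; the wrist camera's depth then put each top about 1 mm above the cover, wrist force read under 3 N after each move, and I handed the job in with the arm clear at 8.4 s; no verdict came back.

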